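# Lock the screw jack's jam nut

## Task

Two small screw jacks are fixed to the bench, one standing taller than the other. The taller one has been set to height but its jam nut is still backed off: swing the nut's handle clockwise, seen from above, until the nut is run all the way down tight on the jack's body and will turn no further. Leave the jam nut of the shorter jack locked as it is.

Things in the scene. Friction and masses are not known exactly. Their poses are not given: they have to be found in the camera images.
- tall_axis (a point): Taller screw jack, fixed to the bench: dark cast body (round flange 88 mm wide, 13 mm high, tapering to a neck 52 mm wide) with an upright steel threaded spindle whose 28 mm wide top pad ends 122 mm above the bench. This point is on the spindle's axis at the body's flat top face, 50 mm above the bench.
- tall_handle (a point): Handle of the taller jack's jam nut (steel hexagon, 42 mm over corners, 20 mm high). One level round bar, 12 mm thick, reaches 91 mm from the axis, its last 28 mm a black knob 18 mm thick. This point: bar's centre line, 52 mm from the axis, free space all round and below; 67.5 mm above the bench when tight, 74.5 mm when fully backed off. x points outward along the bar, z up.
- tall_nut (a joint): Turn of the taller jack's nut (rad), growing clockwise seen from above; it screws down 3.2 mm per rad. 0 = backed off (7 mm gap), 2.2 = tight on the body, a hard stop. Starts at 0 to 0.5 with the bar to the left or ahead-left; tight, it points ahead and to the right (+x, -y). The nut stays where it is left; pushing the bar at the point above takes 3 to 5 N.
- short_nut (a joint): The same for the shorter jack (same body, nut and handle; spindle top 88 mm above the bench): already tight at about 2.2, to be left so.

How it is judged:
By the outcome, as a careful person would: the job done as asked, in the order asked, and still so for the second after the job is handed in, with the robot touching nothing.
It also fails if it takes over 32 s, if anything falls off the work surface, if the arm or the gripper's body presses on something with over 40 N, if the wrist force passes 120 N, or if a joint passes its speed limit or range.

## Robot

A 6-joint arm with a two-finger parallel gripper is mounted at the origin on a cart in front of the work surface, level with it; the furniture and walls round the work are solid. World frame = base frame: x ahead of the robot, y to its left, z up, the work surface at z = 0. Lengths are in mm, angles in rad, forces in N, time in s.
With the tool pointing down it reaches from about 350 to 975 mm from the base axis. Payload 7.1 kg.
Tool frame: the origin (TCP) lies on the mounting face of the last link; the fingertips stand 182 mm ahead of it and the grasp point (between the pads) lies 163 mm ahead of it (ctrl.tcp_to_tips is the distance from the TCP to the fingertips, in mm); z points along the fingers, y is the direction in which the jaws open and shut (so a half turn about z gives the same grasp; the last joint's range is limited). The gripper opens to 88 mm and grips with 3 to 60 N. Pads are 20 mm wide; open, the fingers measure 115 mm over their backs; the gripper's body (75 mm by 178 mm) begins 61 mm behind the grasp point.
Start: joints at [-1.267, 0.423, 1.63, -0, 1.089, -0.019], TCP at [198.282, -592.698, 404.675] pointing down, gripper open.
Joint ranges: [-3, 3], [-0.9, 2.11], [0.09, 2.58], [-1.31, 4.45], [0.11, 2.69], [-2.54, 2.54]. Speed limits (rad/s): [2.39, 2.39, 3.01, 3.14, 3.14, 3.14].

## Interface

Orientations are given as a rotation vector (axis times angle).
In Python, from workcell import ctrl gives the robot as it stands. The module is installed in compiled form; this text tells all that it offers.
- The arm moves only by the tool send_rows, never from a script. Its argument "commands" is a list of rows, each an object with "translation": the shift along the world's x, y, z normalised to -1 to 1, where 1 is 0.1 m, a list of three; "twist": the turn, a rotation vector about the world's x, y, z normalised to -1 to 1, where 1 is 0.5 rad, a list of three. A call has exactly 10 rows; each row is the pose to reach, as a shift and turn from the pose commanded when the call began; what a row does not reach only later rows make up. A row lasts 1/10 s, in which the tool goes at most 50 mm and 8.59 degrees, less where a joint would pass 70% of its speed; a pose out of reach is approached as far as the arm can. A call with a number of a shift or a turn outside -1 to 1 is refused whole. A call with a gripper value outside its range is refused whole. "grip" is the closure, from -1 (fully open) to 1 (shut), set as the call begins (left out, the last holds). The fingers move at their own pace and stop on an object; the grip force is fixed at half the most. Time passes only in rows, so rows that repeat a pose let the fingers close, or fill a call up. It gives the time, the measured TCP pose, the force and the opening at its end, in the units of the state.
- ctrl.get_obs(): the state, without advancing time (a new reading comes with each control period).
- ctrl.get_image(name): name is "scene" or "top" or "wrist"; returns a dict with "img" (400x640x3 uint8, red, green, blue), "intrinsics" (3x3 intrinsics, pixels), "cam_to_world" (4x4, takes a point from camera to world coordinates). Camera axes: x right, y down, z forward; pixel columns grow to the right and rows downward; lengths in mm; the calibration is good to about 2 mm. The wrist camera is an equidistant fisheye: a pixel r from the principal point sees the ray r / f radians off the axis. A picture is of the moment at which its call begins. There is no depth.
- ctrl.close_job(): hands the job in, once; it reports no verdict.
The state is a dict: "t": time; "qpos": joint angles; "qvel": joint speeds; "joint_torque": joint torques, N m; "ee_pos": TCP position; "orientation": TCP orientation; "ft_force": force on the tool from outside, world axes, zero at the start; "moment": the same for the moment, N m; "width": finger opening in mm.
Only numpy, scipy, OpenCV 4.12 (cv2) and the standard library are available. Lean on these libraries where they do the work, as an engineer would, in place of code of your own. Each camera call takes 0.05 s, during which the arm holds its last target. There are 200 camera calls.

## Working session

There is one attempt and no reset: what is moved stays moved. The work goes in short steps, Python scripts to look and compute and a tool call to move; the robot and the scene stay as the last step left them, time stands still between calls to the robot, and variables do not carry over. Pictures are saved under pics/ and viewed, about 8 in all and at most 12, crops included, and the job is handed in when it is done.

Besides the shell and the picture viewer there is one more tool, called after "Call:" as name([rows], argument=value, ...), one row to a line, values as JSON. send_rows: Moves the arm, as the interface text tells. Its arguments: {"type":"object","properties":{"commands":{"type":"array","items":{"type":"object","properties":{"translation":{"type":"array","items":{"type":"number"}},"twist":{"type":"array","items":{"type":"number"}}}}},"grip":{"type":"number"}},"required":["commands"]}

```bash
mkdir -p pics
python3 - <<'E'
from workcell import ctrl
import cv2,numpy as np,pickle
for n in("scene","top"):
    d=ctrl.get_image(n); pickle.dump(d,open(n+".pkl","wb"))
    cv2.imwrite(f"pics/{n}1.png",d["img"][:,:,::-1])
    print(n,np.round(d["intrinsics"],1).tolist(),np.round(d["cam_to_world"],3).tolist())
o=ctrl.get_obs();print(o)
E
```

```text
scene [[413.3, 0.0, 317.2], [0.0, 413.3, 191.8], [0.0, 0.0, 1.0]] [[-0.763, -0.375, 0.526, 37.665], [-0.645, 0.474, -0.599, 513.048], [-0.025, -0.797, -0.604, 623.708], [0.0, 0.0, 0.0, 1.0]]
top [[368.0, 0.0, 326.4], [0.0, 368.0, 200.9], [0.0, 0.0, 1.0]] [[0.015, -0.995, 0.095, 418.574], [-1.0, -0.016, -0.011, -7.233], [0.012, -0.095, -0.995, 958.541], [0.0, 0.0, 0.0, 1.0]]
{'t': 0.1, 'qpos': array([-1.26702668e+00,  4.23770959e-01,  1.63059084e+00,  2.46646892e-05,
        1.08860950e+00, -1.90186562e-02]), 'qvel': array([-0.00050937, -0.00097527, -0.00128107, -0.00035413,  0.00038319,
        0.00051582]), 'joint_torque': array([-1.00844783e-03, -5.45611739e+01, -2.74325627e+01,  6.44583511e-02,
        1.88146537e-02, -5.23202550e-05]), 'ee_pos': array([ 198.20010251, -592.48204028,  403.98411014]), 'orientation': array([-3.09941803e+00, -5.04598784e-01,  2.73199568e-04]), 'ft_force': array([-0.56672436, -0.15278904,  0.97435547]), 'moment': array([-0.03393116,  0.00966627, -0.04210751]), 'width': 88.00639953297276}
```

View pics/scene1.png

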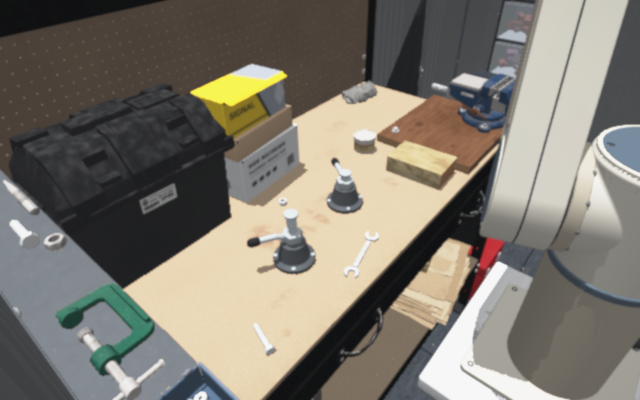

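View pics/top1.png

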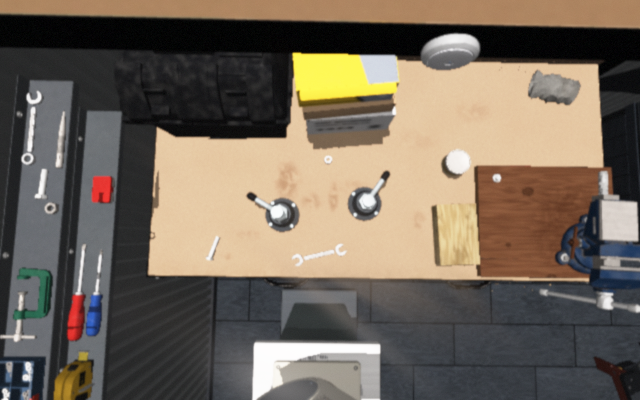

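The taller jack is the left one: top view body near (281,214), with its knob at (251,196), ahead-left. The shorter jack is at (366,203), with its bar pointing ahead-right. I'll enlarge both views.

Run:
```python
import cv2,pickle,numpy as np
t=pickle.load(open("top.pkl","rb"))["img"][170:240,235:400,::-1]
s=pickle.load(open("scene.pkl","rb"))["img"][145:280,235:375,::-1]
a=cv2.resize(t,None,fx=4.8,fy=4.8,interpolation=cv2.INTER_CUBIC)
cv2.imwrite("pics/top2.png",a)
cv2.imwrite("pics/scene2.png",cv2.resize(s,None,fx=4,fy=4,interpolation=cv2.INTER_CUBIC))
```

```text
(no output)
```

View pics/top2.png

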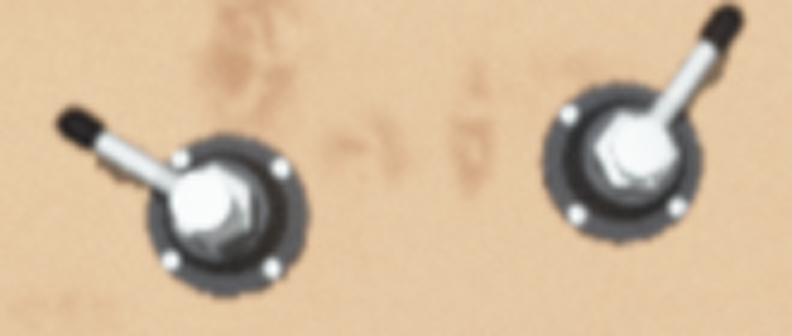

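View pics/scene2.png

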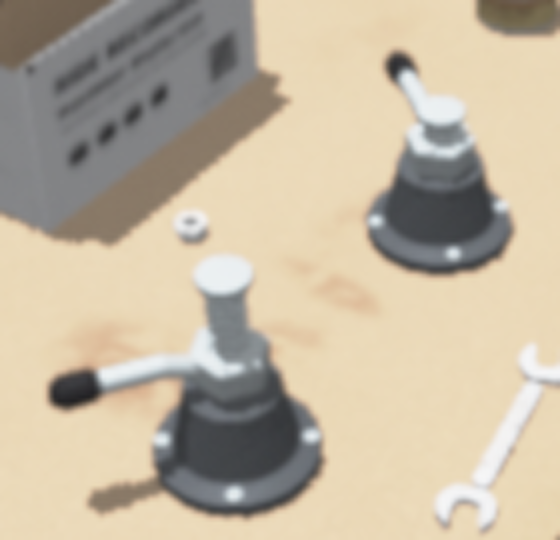

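Enlarged top view: tall flange centre (229,215), pad (201,203), knob centre (80,126); short flange centre (622,162), knob centre (722,27). The scene crop confirms the left jack is taller. Its handle is free all round.

```bash
cat > h.py <<'E'
import pickle,numpy as np
def ray(d,u,v,z):
    K,T=d["intrinsics"],d["cam_to_world"]
    r=T[:3,:3]@np.linalg.inv(K)@[u,v,1]; c=T[:3,3]
    return (c+r*(z-c[2])/r[2])
E
python3 - <<'E'
from h import *
t=pickle.load(open("top.pkl","rb"));s=pickle.load(open("scene.pkl","rb"))
T=lambda x,y,z:ray(t,235+(x+.5)/4.8-.5,170+(y+.5)/4.8-.5,z)
S=lambda x,y,z:ray(s,235+(x+.5)/4-.5,145+(y+.5)/4-.5,z)
P=lambda n,p:print(n,p.round(1))
P("tall fl",T(229,215,12));P("tall pad",T(201,203,122));P("knob",T(80,126,73));P("bar",T(135,158,73))
P("S pad",S(223,275,122));P("S knob",S(75,388,73))
P("sh fl",T(622,162,12));P("sh pad",T(640,145,88));P("sh knob",T(722,27,67))
a=T(215,209,70)
for k in(T(80,126,73),):
  for c in (T(229,215,12),T(201,203,122)): print(np.linalg.norm((k-c)[:2]),np.degrees(np.arctan2(*(k-c)[1::-1])))
E
```

```text
tall fl [472.3  95.3  12. ]
tall pad [471.5  96.8 122. ]
knob [512.5 164.7  73. ]
bar [496.7 136.6  73. ]
S pad [470.7  98.6 122. ]
S knob [511.1 163.6  73. ]
sh fl [ 504.3 -115.3   12. ]
sh pad [ 506.  -115.5   88. ]
sh knob [ 569.5 -159.9   67. ]
80.19680193972258 59.964688581968936
79.31555339075265 58.94935684948789
```

Taller jack axis is about (471.5, 96.5) and its bar points about 59° from +x towards +y. I'll push the bar at r≈47 with shut fingers, turning the tool with it. First comes free-space transit.

Call:
send_rows([
  {"translation": [0.03,0.09,0],"twist": [0,0,0.05]},
  {"translation": [0.06,0.18,0],"twist": [0,0,0.11]},
  {"translation": [0.1,0.28,0],"twist": [0,0,0.17]},
  {"translation": [0.13,0.37,0],"twist": [0,0,0.23]},
  {"translation": [0.16,0.46,0],"twist": [0,0,0.28]},
  {"translation": [0.2,0.56,0],"twist": [0,0,0.34]},
  {"translation": [0.23,0.65,0],"twist": [0,0,0.4]},
  {"translation": [0.26,0.74,0],"twist": [0,0,0.46]},
  {"translation": [0.3,0.84,0],"twist": [0,0,0.51]},
  {"translation": [0.33,0.93,0],"twist": [0,0,0.57]},
], grip=1)

```text
t: 1.1
ee_pos: [231.6, -498.9, 404.7]
orientation: [-2.997, -0.944, -0.0]
ft_force: [-1.3, -0.0, -1.3]
width: 11.2
```

Call:
send_rows([
  {"translation": [0.03,0.09,0],"twist": [0,0,0.05]},
  {"translation": [0.06,0.18,0],"twist": [0,0,0.11]},
  {"translation": [0.1,0.28,0],"twist": [0,0,0.17]},
  {"translation": [0.13,0.37,0],"twist": [0,0,0.23]},
  {"translation": [0.16,0.46,0],"twist": [0,0,0.28]},
  {"translation": [0.2,0.56,0],"twist": [0,0,0.34]},
  {"translation": [0.23,0.65,0],"twist": [0,0,0.4]},
  {"translation": [0.26,0.74,0],"twist": [0,0,0.46]},
  {"translation": [0.3,0.84,0],"twist": [0,0,0.51]},
  {"translation": [0.33,0.93,0],"twist": [0,0,0.57]},
])

```text
t: 2.1
ee_pos: [264.6, -405.9, 404.7]
orientation: [-2.832, -1.36, -0.0]
ft_force: [0.4, -0.1, 0.4]
width: 0.5
```

Call:
send_rows([
  {"translation": [0.03,0.09,0],"twist": [0,0,0.05]},
  {"translation": [0.06,0.18,0],"twist": [0,0,0.11]},
  {"translation": [0.1,0.28,0],"twist": [0,0,0.17]},
  {"translation": [0.13,0.37,0],"twist": [0,0,0.23]},
  {"translation": [0.16,0.46,0],"twist": [0,0,0.28]},
  {"translation": [0.2,0.56,0],"twist": [0,0,0.34]},
  {"translation": [0.23,0.65,0],"twist": [0,0,0.4]},
  {"translation": [0.26,0.74,0],"twist": [0,0,0.46]},
  {"translation": [0.3,0.84,0],"twist": [0,0,0.51]},
  {"translation": [0.33,0.93,0],"twist": [0,0,0.57]},
])

```text
t: 3.1
ee_pos: [297.6, -312.9, 404.7]
orientation: [2.61, 1.748, 0.0]
ft_force: [-0.6, -0.5, -0.1]
width: 0.5
```

Call:
send_rows([
  {"translation": [0.03,0.09,0],"twist": [0,0,0.05]},
  {"translation": [0.06,0.18,0],"twist": [0,0,0.11]},
  {"translation": [0.1,0.28,0],"twist": [0,0,0.17]},
  {"translation": [0.13,0.37,0],"twist": [0,0,0.23]},
  {"translation": [0.16,0.46,0],"twist": [0,0,0.28]},
  {"translation": [0.2,0.56,0],"twist": [0,0,0.34]},
  {"translation": [0.23,0.65,0],"twist": [0,0,0.4]},
  {"translation": [0.26,0.74,0],"twist": [0,0,0.46]},
  {"translation": [0.3,0.84,0],"twist": [0,0,0.51]},
  {"translation": [0.33,0.93,0],"twist": [0,0,0.57]},
])

```text
t: 4.1
ee_pos: [330.6, -219.9, 404.7]
orientation: [-2.336, -2.101, -0.0]
ft_force: [-1.0, -0.7, 1.2]
width: 0.6
```

Call:
send_rows([
  {"translation": [0.03,0.09,0],"twist": [0,0,0.05]},
  {"translation": [0.06,0.18,0],"twist": [0,0,0.11]},
  {"translation": [0.1,0.28,0],"twist": [0,0,0.17]},
  {"translation": [0.13,0.37,0],"twist": [0,0,0.23]},
  {"translation": [0.16,0.46,0],"twist": [0,0,0.28]},
  {"translation": [0.2,0.56,0],"twist": [0,0,0.34]},
  {"translation": [0.23,0.65,0],"twist": [0,0,0.4]},
  {"translation": [0.26,0.74,0],"twist": [0,0,0.46]},
  {"translation": [0.3,0.84,0],"twist": [0,0,0.51]},
  {"translation": [0.33,0.93,0],"twist": [0,0,0.57]},
])

```text
t: 5.1
ee_pos: [363.6, -126.9, 404.7]
orientation: [-2.014, -2.411, -0.0]
ft_force: [0.4, 0.4, -0.0]
width: 0.6
```

Call:
send_rows([
  {"translation": [0.03,0.09,0],"twist": [0,0,0.05]},
  {"translation": [0.06,0.18,0],"twist": [0,0,0.11]},
  {"translation": [0.1,0.28,0],"twist": [0,0,0.17]},
  {"translation": [0.13,0.37,0],"twist": [0,0,0.23]},
  {"translation": [0.16,0.46,0],"twist": [0,0,0.28]},
  {"translation": [0.2,0.56,0],"twist": [0,0,0.34]},
  {"translation": [0.23,0.65,0],"twist": [0,0,0.4]},
  {"translation": [0.26,0.74,0],"twist": [0,0,0.46]},
  {"translation": [0.3,0.84,0],"twist": [0,0,0.51]},
  {"translation": [0.33,0.93,0],"twist": [0,0,0.57]},
])

```text
t: 6.1
ee_pos: [396.6, -33.9, 404.7]
orientation: [1.651, 2.673, 0.0]
ft_force: [1.1, 0.8, 0.4]
width: 0.3
```

Call:
send_rows([
  {"translation": [0.03,0.09,-0.03],"twist": [0,0,0.05]},
  {"translation": [0.06,0.18,-0.06],"twist": [0,0,0.11]},
  {"translation": [0.1,0.28,-0.09],"twist": [0,0,0.17]},
  {"translation": [0.13,0.37,-0.12],"twist": [0,0,0.23]},
  {"translation": [0.16,0.46,-0.15],"twist": [0,0,0.28]},
  {"translation": [0.2,0.56,-0.18],"twist": [0,0,0.34]},
  {"translation": [0.23,0.65,-0.21],"twist": [0,0,0.4]},
  {"translation": [0.26,0.74,-0.24],"twist": [0,0,0.46]},
  {"translation": [0.3,0.84,-0.27],"twist": [0,0,0.51]},
  {"translation": [0.33,0.93,-0.3],"twist": [0,0,0.57]},
])

```text
t: 7.1
ee_pos: [429.6, 59.1, 374.4]
orientation: [1.254, 2.88, 0.0]
ft_force: [-0.5, -0.5, 0.2]
width: 0.5
```

Call:
send_rows([
  {"translation": [0.03,0.09,-0.03],"twist": [0,0,0.05]},
  {"translation": [0.06,0.18,-0.07],"twist": [0,0,0.11]},
  {"translation": [0.1,0.28,-0.1],"twist": [0,0,0.17]},
  {"translation": [0.13,0.37,-0.14],"twist": [0,0,0.23]},
  {"translation": [0.16,0.46,-0.17],"twist": [0,0,0.28]},
  {"translation": [0.2,0.56,-0.2],"twist": [0,0,0.34]},
  {"translation": [0.23,0.65,-0.24],"twist": [0,0,0.4]},
  {"translation": [0.26,0.74,-0.28],"twist": [0,0,0.46]},
  {"translation": [0.3,0.84,-0.31],"twist": [0,0,0.51]},
  {"translation": [0.33,0.93,-0.35],"twist": [0,0,0.57]},
])

```text
t: 8.1
ee_pos: [462.7, 152.2, 339.5]
orientation: [0.833, 3.029, 0.0]
ft_force: [0.4, 0.1, 0.3]
width: 0.1
```

Call:
send_rows([
  {"translation": [0,0.02,-0.1],"twist": [0,0,0]},
  {"translation": [0,0.02,-0.2],"twist": [0,0,0]},
  {"translation": [0,0.02,-0.32],"twist": [0,0,0]},
  {"translation": [0,0.02,-0.44],"twist": [0,0,0]},
  {"translation": [0,0.02,-0.56],"twist": [0,0,0]},
  {"translation": [0,0.02,-0.68],"twist": [0,0,0]},
  {"translation": [0,0.02,-0.8],"twist": [0,0,0]},
  {"translation": [0,0.02,-0.9],"twist": [0,0,0]},
  {"translation": [0,0.02,-0.97],"twist": [0,0,0]},
  {"translation": [0,0.02,-1.0],"twist": [0,0,0]},
])

```text
t: 9.1
ee_pos: [462.1, 153.3, 238.8]
orientation: [-0.836, -3.027, 0.001]
ft_force: [-0.4, -0.1, -0.5]
width: 0.5
```

Run:
```python
from workcell import ctrl
import cv2,numpy as np
d=ctrl.get_image("scene")["img"][120:300,200:420,::-1];w=ctrl.get_image("wrist")["img"][:,:,::-1]
a=cv2.resize(d,(489,400),interpolation=cv2.INTER_CUBIC);b=cv2.resize(w,(480,300))
b=w[100:,170:470]
cv2.imwrite("pics/pre.png",np.hstack([a,cv2.resize(b,(300,400))[:,:]]))
print(ctrl.get_obs()["ft_force"])
```

```text
[-0.11458975 -0.6095936  -0.06739503]
```

View pics/pre.png

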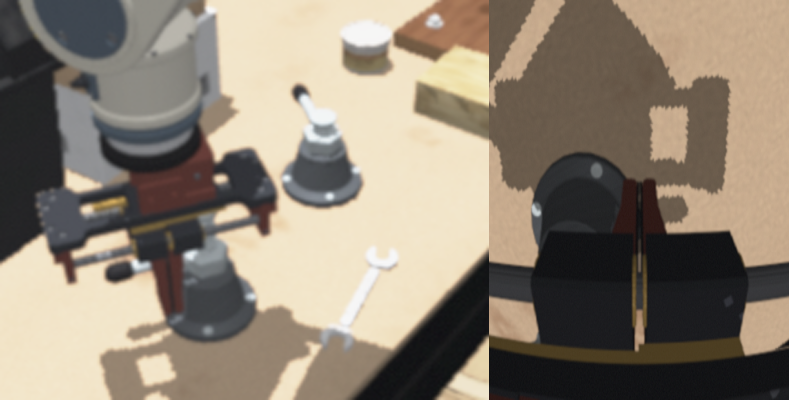

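The scene view shows the shut fingers on the far (counter-clockwise) side of the tall bar, with the gripper body clear of the spindle. I'll compute waypoints for the push.

Run:
```python
import numpy as np
ax=np.array([471.5,96.5])
def C(f):
    f=np.radians(f); u=np.array([np.cos(f),np.sin(f)]);t=np.array([-u[1],u[0]])
    return ax+47*u+16*t
cur=np.array([462.3,153.3]);psi=59.1;phi=80
for end in(57,32,7,-18,-36):
    fs=np.linspace(phi,end,11)[1:]
    print("call",end)
    for f in fs: print((C(f)-cur).round(1)/100, round(np.radians(min(59.1,f)-psi)/.5,2))
    cur=cur+(C(end)-cur).round(1);psi=min(59.1,end);phi=end
    print(cur)
```

```text
call 57
[ 0.036 -0.075] 0.0
[ 0.056 -0.073] 0.0
[ 0.076 -0.072] 0.0
[ 0.095 -0.072] 0.0
[ 0.115 -0.072] 0.0
[ 0.135 -0.073] 0.0
[ 0.155 -0.076] 0.0
[ 0.175 -0.078] 0.0
[ 0.194 -0.082] 0.0
[ 0.214 -0.087] -0.07
[483.7 144.6]
call 32
[ 0.021 -0.005] -0.09
[ 0.041 -0.012] -0.17
[ 0.062 -0.02 ] -0.26
[ 0.082 -0.028] -0.35
[ 0.101 -0.037] -0.44
[ 0.12  -0.048] -0.52
[ 0.139 -0.059] -0.61
[ 0.157 -0.07 ] -0.7
[ 0.175 -0.083] -0.79
[ 0.192 -0.096] -0.87
[502.9 135. ]
call 7
[ 0.016 -0.014] -0.09
[ 0.032 -0.029] -0.17
[ 0.047 -0.045] -0.26
[ 0.062 -0.061] -0.35
[ 0.076 -0.077] -0.44
[ 0.089 -0.095] -0.52
[ 0.101 -0.112] -0.61
[ 0.112 -0.131] -0.7
[ 0.123 -0.15 ] -0.79
[ 0.133 -0.169] -0.87
[516.2 118.1]
call -18
[ 0.009 -0.02 ] -0.09
[ 0.017 -0.04 ] -0.17
[ 0.024 -0.06 ] -0.26
[ 0.031 -0.081] -0.35
[ 0.036 -0.102] -0.44
[ 0.041 -0.123] -0.52
[ 0.044 -0.144] -0.61
[ 0.047 -0.166] -0.7
[ 0.049 -0.187] -0.79
[ 0.049 -0.209] -0.87
[521.1  97.2]
call -36
[ 0.    -0.016] -0.06
[-0.    -0.031] -0.13
[-0.001 -0.047] -0.19
[-0.003 -0.062] -0.25
[-0.005 -0.078] -0.31
[-0.007 -0.093] -0.38
[-0.01  -0.109] -0.44
[-0.013 -0.124] -0.5
[-0.017 -0.139] -0.57
[-0.022 -0.154] -0.63
[518.9  81.8]
```

Call:
send_rows([
  {"translation": [0.02,-0.04,0],"twist": [0,0,0]},
  {"translation": [0.05,-0.07,0],"twist": [0,0,0]},
  {"translation": [0.075,-0.07,0],"twist": [0,0,0]},
  {"translation": [0.095,-0.07,0],"twist": [0,0,0]},
  {"translation": [0.115,-0.07,0],"twist": [0,0,0]},
  {"translation": [0.135,-0.073,0],"twist": [0,0,0]},
  {"translation": [0.155,-0.076,0],"twist": [0,0,0]},
  {"translation": [0.175,-0.078,0],"twist": [0,0,0]},
  {"translation": [0.194,-0.082,0],"twist": [0,0,0]},
  {"translation": [0.214,-0.087,0],"twist": [0,0,-0.07]},
])

```text
t: 10.2
ee_pos: [483.5, 144.7, 239.6]
orientation: [-0.89, -3.012, 0.0]
ft_force: [-2.3, 2.1, 0.4]
width: 0.2
```

Call:
send_rows([
  {"translation": [0.021,-0.005,0],"twist": [0,0,-0.09]},
  {"translation": [0.041,-0.012,0],"twist": [0,0,-0.17]},
  {"translation": [0.062,-0.02,0],"twist": [0,0,-0.26]},
  {"translation": [0.082,-0.028,0],"twist": [0,0,-0.35]},
  {"translation": [0.101,-0.037,0],"twist": [0,0,-0.44]},
  {"translation": [0.12,-0.048,0],"twist": [0,0,-0.52]},
  {"translation": [0.139,-0.059,0],"twist": [0,0,-0.61]},
  {"translation": [0.157,-0.07,0],"twist": [0,0,-0.7]},
  {"translation": [0.175,-0.083,0],"twist": [0,0,-0.79]},
  {"translation": [0.192,-0.096,0],"twist": [0,0,-0.87]},
])

```text
t: 11.2
ee_pos: [502.6, 135.2, 239.3]
orientation: [-1.52, -2.748, 0.001]
ft_force: [-0.9, 3.2, -2.8]
width: 0.6
```

Contact force is about 4 N, so the nut is turning as expected. I'll continue the push.

Call:
send_rows([
  {"translation": [0.016,-0.014,0],"twist": [0,0,-0.09]},
  {"translation": [0.032,-0.029,0],"twist": [0,0,-0.17]},
  {"translation": [0.047,-0.045,0],"twist": [0,0,-0.26]},
  {"translation": [0.062,-0.061,0],"twist": [0,0,-0.35]},
  {"translation": [0.076,-0.077,0],"twist": [0,0,-0.44]},
  {"translation": [0.089,-0.095,0],"twist": [0,0,-0.52]},
  {"translation": [0.101,-0.112,0],"twist": [0,0,-0.61]},
  {"translation": [0.112,-0.131,0],"twist": [0,0,-0.7]},
  {"translation": [0.123,-0.15,0],"twist": [0,0,-0.79]},
  {"translation": [0.133,-0.169,0],"twist": [0,0,-0.87]},
])

```text
t: 12.2
ee_pos: [516.0, 118.4, 239.3]
orientation: [-2.078, -2.355, 0.0]
ft_force: [-1.3, 4.5, -3.1]
width: 0.7
```

Call:
send_rows([
  {"translation": [0.009,-0.02,0],"twist": [0,0,-0.09]},
  {"translation": [0.017,-0.04,0],"twist": [0,0,-0.17]},
  {"translation": [0.024,-0.06,0],"twist": [0,0,-0.26]},
  {"translation": [0.031,-0.081,0],"twist": [0,0,-0.35]},
  {"translation": [0.036,-0.102,0],"twist": [0,0,-0.44]},
  {"translation": [0.041,-0.123,0],"twist": [0,0,-0.52]},
  {"translation": [0.044,-0.144,0],"twist": [0,0,-0.61]},
  {"translation": [0.047,-0.166,0],"twist": [0,0,-0.7]},
  {"translation": [0.049,-0.187,0],"twist": [0,0,-0.79]},
  {"translation": [0.049,-0.209,0],"twist": [0,0,-0.87]},
])

```text
t: 13.2
ee_pos: [521.3, 97.6, 239.5]
orientation: [-2.538, -1.851, -0.001]
ft_force: [1.2, 3.9, -3.2]
width: 0.3
```

Call:
send_rows([
  {"translation": [0,-0.016,0],"twist": [0,0,-0.06]},
  {"translation": [0,-0.031,0],"twist": [0,0,-0.13]},
  {"translation": [-0.001,-0.047,0],"twist": [0,0,-0.19]},
  {"translation": [-0.003,-0.062,0],"twist": [0,0,-0.25]},
  {"translation": [-0.005,-0.078,0],"twist": [0,0,-0.31]},
  {"translation": [-0.007,-0.093,0],"twist": [0,0,-0.38]},
  {"translation": [-0.01,-0.109,0],"twist": [0,0,-0.44]},
  {"translation": [-0.013,-0.124,0],"twist": [0,0,-0.5]},
  {"translation": [-0.017,-0.139,0],"twist": [0,0,-0.57]},
  {"translation": [-0.022,-0.154,0],"twist": [0,0,-0.63]},
])

```text
t: 14.2
ee_pos: [519.0, 81.7, 239.8]
orientation: [2.797, 1.43, 0.001]
ft_force: [2.1, 2.5, -3.4]
width: 0.6
```

Run:
```python
import numpy as np
ax=np.array([471.5,96.5])
def C(f):
    f=np.radians(f); u=np.array([np.cos(f),np.sin(f)]);t=np.array([-u[1],u[0]])
    return ax+47*u+16*t
for f in range(-36,-80,-4): print(f,((C(f-4)-C(f))/100).round(3))
```

```text
-36 [-0.011 -0.033]
-40 [-0.014 -0.032]
-44 [-0.016 -0.031]
-48 [-0.018 -0.03 ]
-52 [-0.02  -0.028]
-56 [-0.022 -0.027]
-60 [-0.024 -0.025]
-64 [-0.025 -0.024]
-68 [-0.027 -0.022]
-72 [-0.028 -0.02 ]
-76 [-0.03  -0.018]
```

Call:
send_rows([
  {"translation": [-0.001,-0.004,0],"twist": [0,0,-0.01]},
  {"translation": [-0.002,-0.008,0],"twist": [0,0,-0.03]},
  {"translation": [-0.004,-0.012,0],"twist": [0,0,-0.05]},
  {"translation": [-0.005,-0.016,0],"twist": [0,0,-0.07]},
  {"translation": [-0.006,-0.02,0],"twist": [0,0,-0.08]},
  {"translation": [-0.008,-0.024,0],"twist": [0,0,-0.1]},
  {"translation": [-0.01,-0.028,0],"twist": [0,0,-0.12]},
  {"translation": [-0.011,-0.032,0],"twist": [0,0,-0.13]},
  {"translation": [-0.013,-0.037,0],"twist": [0,0,-0.15]},
  {"translation": [-0.014,-0.041,0],"twist": [0,0,-0.17]},
])

```text
t: 15.2
ee_pos: [517.5, 77.7, 239.7]
orientation: [-2.854, -1.312, -0.0]
ft_force: [2.8, 3.6, -2.0]
width: 0.2
```

Still turning (4.5 N at φ≈-41°).

Call:
send_rows([
  {"translation": [-0.002,-0.004,0],"twist": [0,0,-0.01]},
  {"translation": [-0.004,-0.008,0],"twist": [0,0,-0.03]},
  {"translation": [-0.006,-0.012,0],"twist": [0,0,-0.05]},
  {"translation": [-0.008,-0.016,0],"twist": [0,0,-0.07]},
  {"translation": [-0.01,-0.02,0],"twist": [0,0,-0.08]},
  {"translation": [-0.012,-0.023,0],"twist": [0,0,-0.1]},
  {"translation": [-0.014,-0.027,0],"twist": [0,0,-0.12]},
  {"translation": [-0.016,-0.031,0],"twist": [0,0,-0.13]},
  {"translation": [-0.018,-0.035,0],"twist": [0,0,-0.15]},
  {"translation": [-0.02,-0.039,0],"twist": [0,0,-0.17]},
])

```text
t: 16.2
ee_pos: [516.6, 75.1, 240.0]
orientation: [-2.907, -1.188, -0.007]
ft_force: [6.1, 15.8, -6.8]
width: 0.6
```

Force jumped to 17 N and the arm now lags by about 1.7 mm, which looks like the hard stop. I'll push a little further to confirm and tighten.

Call:
send_rows([
  {"translation": [-0.002,-0.003,0],"twist": [0,0,0]},
  {"translation": [-0.003,-0.006,0],"twist": [0,0,0]},
  {"translation": [-0.005,-0.009,0],"twist": [0,0,0]},
  {"translation": [-0.005,-0.009,0],"twist": [0,0,0]},
  {"translation": [-0.005,-0.009,0],"twist": [0,0,0]},
  {"translation": [-0.005,-0.009,0],"twist": [0,0,0]},
  {"translation": [-0.005,-0.009,0],"twist": [0,0,0]},
  {"translation": [-0.005,-0.009,0],"twist": [0,0,0]},
  {"translation": [-0.005,-0.009,0],"twist": [0,0,0]},
  {"translation": [-0.005,-0.009,0],"twist": [0,0,0]},
])

```text
t: 17.2
ee_pos: [516.3, 74.7, 240.0]
orientation: [-2.907, -1.188, -0.008]
ft_force: [7.3, 17.9, -7.3]
width: 0.8
```

Call:
send_rows([
  {"translation": [-0.002,-0.003,0],"twist": [0,0,0]},
  {"translation": [-0.003,-0.006,0],"twist": [0,0,0]},
  {"translation": [-0.005,-0.009,0],"twist": [0,0,0]},
  {"translation": [-0.005,-0.009,0],"twist": [0,0,0]},
  {"translation": [-0.005,-0.009,0],"twist": [0,0,0]},
  {"translation": [-0.005,-0.009,0],"twist": [0,0,0]},
  {"translation": [-0.005,-0.009,0],"twist": [0,0,0]},
  {"translation": [-0.005,-0.009,0],"twist": [0,0,0]},
  {"translation": [-0.005,-0.009,0],"twist": [0,0,0]},
  {"translation": [-0.005,-0.009,0],"twist": [0,0,0]},
])

```text
t: 18.2
ee_pos: [515.9, 74.2, 240.0]
orientation: [-2.906, -1.188, -0.01]
ft_force: [7.8, 22.2, -7.5]
width: 0.5
```

The push holds firm at 24 N. Next I back off counter-clockwise, rise clear and look.

Call:
send_rows([
  {"translation": [0.03,0.03,0],"twist": [0,0,0]},
  {"translation": [0.07,0.07,0],"twist": [0,0,0]},
  {"translation": [0.12,0.12,0],"twist": [0,0,0]},
  {"translation": [0.18,0.18,0],"twist": [0,0,0]},
  {"translation": [0.22,0.22,0.08],"twist": [0,0,0]},
  {"translation": [0.24,0.24,0.2],"twist": [0,0,0]},
  {"translation": [0.24,0.24,0.4],"twist": [0,0,0]},
  {"translation": [0.24,0.24,0.6],"twist": [0,0,0]},
  {"translation": [0.24,0.24,0.8],"twist": [0,0,0]},
  {"translation": [0.24,0.24,1.0],"twist": [0,0,0]},
])

```text
t: 19.2
ee_pos: [538.4, 95.9, 341.6]
orientation: [2.907, 1.191, 0.001]
ft_force: [1.0, -1.4, 0.7]
width: 0.3
```

Call:
send_rows([
  {"translation": [0,0.1,0.1],"twist": [0,0,0]},
  {"translation": [0,0.2,0.2],"twist": [0,0,0]},
  {"translation": [0,0.3,0.3],"twist": [0,0,0]},
  {"translation": [0,0.4,0.4],"twist": [0,0,0]},
  {"translation": [0,0.5,0.5],"twist": [0,0,0]},
  {"translation": [0,0.6,0.6],"twist": [0,0,0]},
  {"translation": [0,0.7,0.6],"twist": [0,0,0]},
  {"translation": [0,0.8,0.6],"twist": [0,0,0]},
  {"translation": [0,0.9,0.6],"twist": [0,0,0]},
  {"translation": [0,1.0,0.6],"twist": [0,0,0]},
])

```text
t: 20.2
ee_pos: [538.3, 196.8, 399.1]
orientation: [-2.907, -1.191, 0.002]
ft_force: [-0.0, 0.6, 0.4]
width: 0.5
```

Run:
```python
from workcell import ctrl
import cv2,numpy as np,pickle
d=ctrl.get_image("scene");t=ctrl.get_image("top");pickle.dump(d,open("s2.pkl","wb"));pickle.dump(t,open("t2.pkl","wb"))
a=cv2.resize(d["img"][145:280,235:375,::-1],None,fx=3,fy=3,interpolation=cv2.INTER_CUBIC)
b=cv2.resize(t["img"][150:250,240:335,::-1],(385,405),interpolation=cv2.INTER_CUBIC)
cv2.imwrite("pics/post.png",np.hstack([a,b[:,:380]]));print(ctrl.get_obs()["ft_force"],ctrl.get_obs()["t"])
```

```text
[ 0.34099569 -0.89791357  0.87888457] 20.3
```

View pics/post.png

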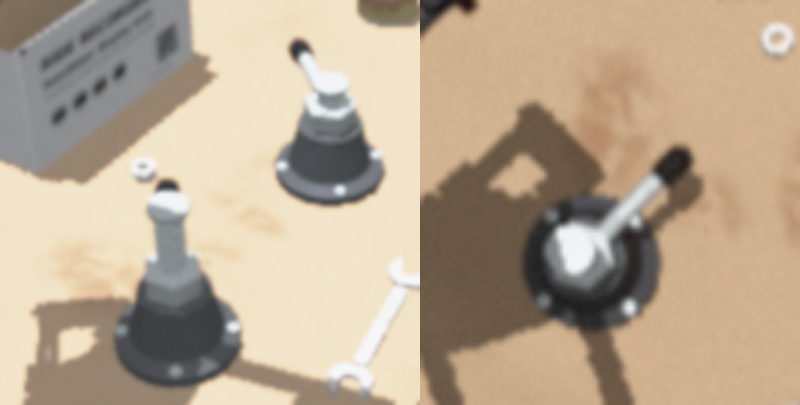

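Run:
```python
from h import *
t=pickle.load(open("t2.pkl","rb"))
for z in(67.5,70): 
    k=ray(t,240+253/4.05,150+163/4.05,z)[:2]-[471.5,96.5]; print(np.hypot(*k),np.degrees(np.arctan2(k[1],k[0])))
```

```text
79.24614353174107 -43.63657086673388
79.11779622037486 -43.86332114131785
```

```bash
python3 -c "
from workcell import ctrl
print(ctrl.close_job())"
```

```text
the job is handed in; nothing more can be done
None
```

The taller jack's jam nut is run down to its hard stop, and the job was handed in at about 20 s with the gripper clear of everything. I pushed its handle clockwise with shut fingers.

- **Turn:** the bar went from about +59° to about -44° as measured in the top image, roughly 1.8 rad. That fits a start near 0.4 and a stop at 2.2.
- **Stop:** turning took about 3–5 N, then the force rose to 17, 19 and 24 N while the arm fell behind its commands. The bar barely moved further.
- **Final picture:** no gap shows under the nut, and the shorter jack's handle looks unmoved. I judged both by eye and did not measure the nut's height.

No check failed or disagreed.

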